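# Close a plaster casting mould and hold it square in the corner of a fence board

## Robot

A 6-joint arm with a two-finger parallel gripper is mounted at the origin on the work surface. World frame = base frame: x ahead of the robot, y to its left, z up, the work surface at z = 0. Lengths are in mm, angles in rad, forces in N, time in s.
With the tool pointing down it reaches from about 350 to 725 mm from the base axis. Payload 6 kg.
Tool frame: the origin (TCP) lies at the very end of the fingers, on their centre line; the grasp point (between the pads) lies 19 mm behind it; z points along the fingers, y is the line along which they close (so a half turn about z gives the same grasp; the last joint's range is limited). The gripper opens to 85 mm and grips with 20 to 120 N. Pads are 22 mm wide; open, the fingers measure 114 mm over their backs; the gripper's body (76 mm by 85 mm) begins 54 mm behind the grasp point. The pads swing forward as they close: fully open they stand 13 mm farther back than shut.
Start: joints at [1.626, 0.04, 0.085, 0, -1.615, -0.334], TCP at [165.096, 576.813, 202.761] pointing down, gripper open.
Joint ranges: [-2.56, 2.56], [-1.29, 2.01], [-1.08, 1.49], [-3.29, 1.98], [-2.81, -0.18], [-2.99, 2.99]. Speed limits (rad/s): [2.57, 2.57, 3.01, 3.14, 3.14, 3.14].

## Interface

Orientations are given as a 3x3 rotation matrix whose columns are the frame's x, y, z axes.
In Python, from station import robot, get_image gives the robot as it stands. The module is installed in compiled form; this text tells all that it offers.
- The arm moves only by the tool jog_arm, never from a script. Its argument "deltas" is a list that holds one entry, the list of rows, each a list of 7 numbers: the shift along the tool's x, y, z in units of 0.1 m (1.0 is 0.1 m), then the turn, a rotation vector about the tool's x, y, z in units of 2 rad (1.0 is 2 rad), then the opening, from -1 (shut) to 1 (fully open). A call has exactly 8 rows; each row is the pose to reach, as a shift and turn from the pose commanded when the call began, along the tool's axes at that moment; what a row does not reach only later rows make up. A row lasts 1/12 s, in which the tool goes at most 41.7 mm and 7.16 degrees, less where a joint would pass 70% of its speed; a pose out of reach is approached as far as the arm can. A call with a number of a shift or a turn outside -1 to 1 is refused whole. A call with a gripper value outside its range is refused whole. The fingers move at their own pace and stop on an object; "squeeze" is the grip in N (left out, the last holds). Time passes only in rows, so rows that repeat a pose let the fingers close, or fill a call up. It gives the time, the measured TCP pose, the force, the opening and the grip force at its end, in the units of the state.
- robot.state(): the state, without advancing time (a new reading comes with each control period).
- get_image(name): name is "scene" or "top"; returns a dict with "color" (400x640x3 uint8, red, green, blue), "fx", "fy", "cx", "cy" (pixels), "extrinsics" (4x4, takes a point from camera to world coordinates). Camera axes: x right, y up, looking along -z (the intrinsics and any distortion apply to the point x, -y, -z); pixel columns grow to the right and rows downward; lengths in mm; the calibration is good to about 2 mm. A picture is of the moment at which its call begins. There is no depth.
- robot.finish_job(): hands the job in; it is judged then, once.
The state is a dict: "time_s": time; "joints": joint angles; "qd": joint speeds; "effort": joint torques, N m; "position": TCP position; "ee_rot": TCP orientation; "contact_force": force on the tool from outside, world axes, zero at the start; "moment": the same for the moment, N m; "finger_gap": opening from 0.0 (shut) to 1.0 (fully open); "finger_force": force on a finger pad.
Only numpy, scipy, OpenCV 4.12 (cv2) and the standard library are available. Lean on these libraries where they do the work, as an engineer would, in place of code of your own. Each camera call takes 0.05 s, during which the arm holds its last target. There are 200 camera calls.

## Task

Close the two-part plaster mould: set the loose top half, flat side up, squarely onto the bottom half that stands on the fence board, so that the keys engage and the joint is shut. Press the closed mould, flat on the board, snugly into the corner, its long side against the far fence and its end against the side fence, and finish while still holding it there with a light but steady push on both fences. Leave the other things on the table and board where they are.

Things in the scene. Friction and masses are not known exactly. Their poses are not given: they have to be found in the camera images.
- board: Varnished plywood board fixed on the table, 240 (x) by 260 (y) by 12 mm thick, yaw within 0.45 rad; origin at the centre of its underside. Two straight wooden fences, 22 mm wide and 18 mm high above the board's top (tops 30 mm above the table), form a corner: its own +x points at the far fence, its -y at the side fence. The other edges are open; plaster slides on it with friction 0.24 to 0.36
- corner (a point): Inner corner of the two fences at the level of the board's top; in the board's frame at (98, -108, 12) mm. Its axes are the board's. The mould pressed home has its bottom half's centre at (68, -58) mm in the board's frame
- far_fence: The fence along the board's +x edge, 260 mm long; inner face at x = 98 mm in the board's frame. This entry's origin and axes are those of the board, not the middle of the fence
- side_fence: The fence along the board's -y edge; inner face at y = -108 mm in the board's frame. This entry's origin and axes are those of the board
- mould_bottom: Bottom half: loose white plaster block on the board, away from the fences, 60 (x) by 100 (y) by 36 mm high, 0.17 to 0.33 kg, turned up to 0.35 rad from the board. Origin at the centre of its underside, z up. Two tapered round keys rise 8 mm from its top at y = +36 and -36 mm (16 mm wide at the foot, 8 at the tip); dark cavity mouth between. Its sides above the fences stay free to grip at a fence
- mould_top: Top half: loose white plaster block lying right way up on the table left of the board, 60 (x) by 100 (y) by 32 mm high, 0.14 to 0.27 kg. Origin at the centre of its underside, z up. Two blind holes, 18 mm wide, 12 deep, in its underside at y = +36 and -36 mm take the keys, either way round (2 mm play); dark pouring mouth on top. Shut: its origin is 36 mm above the bottom's, the whole 68 mm high
- vase: Bystander: fluted white vase, 88 mm wide, 190 mm tall, on the table at the right; origin at the centre of its underside
- mug: Bystander: white mug, 84 mm wide, 85 mm tall, at the back left; origin at the centre of its underside
- bowl: Bystander: terracotta bowl, 110 mm wide, 45 mm tall, at the right; origin at the centre of its underside
- brush: Bystander: brush, 200 mm long, lying at the front left; origin under its middle
- spatula: Bystander: spatula, 200 mm long, lying at the front right; origin under its middle
- stilt: Bystander: small terracotta kiln stilt, a disc 32 mm wide and 14 mm high, on the board's near part beside the side fence, near (-93, -80) mm in the board's frame; origin at the centre of its underside
- jar: Bystander: glass jar with white cap, 64 mm wide, 85 mm tall, at the left; origin at the centre of its underside
Not all that is in view belongs to the job. What is shaped like the mould_bottom but blue is not meant.

How it is judged (in metres and radians):
On the way:
1. the top half sits on the bottom half, keys engaged, joint shut (x of mould_top in the frame of mould_bottom between -0.004 and 0.004 m and y of mould_top in the frame of mould_bottom between -0.004 and 0.004 m and z of mould_top in the frame of mould_bottom between 0.033 and 0.039 m and angle between the z axis of mould_top and the z axis of mould_bottom, either way round below 0.06 rad and angle between the y axis of mould_top and the y axis of mould_bottom, either way round below 0.1 rad), for 0.2 s.
At the end, for the whole second after the job is handed in: Mould shut (halves within 4 mm, joint closed within 3 mm, aligned within 0.1 rad), flat on the board, square within 0.05 rad, within 4 mm of fully home, pressing each fence with over 1 N, at rest, fingers still bearing on it with over 2 N (all of step 1 and x of mould_bottom in the frame of board between 0.064 and 0.072 m and y of mould_bottom in the frame of board between -0.062 and -0.054 m and z of mould_bottom in the frame of board between 0.009 and 0.016 m and angle between mould_bottom's own z axis and vertical below 0.06 rad and angle between the y axis of mould_bottom and the y axis of board, either way round below 0.05 rad and contact force between mould_bottom and far_fence above 1 N and contact force between mould_bottom and side_fence above 1 N and contact force between any of mould_bottom, mould_top and the fingers above 2 N and linear speed of each of mould_bottom, mould_top below 0.02 m/s); the arm keeps its last pose, push and grip.
It fails at once if the other things on the table and board are pushed more than 30 mm or tipped over (distance of any of vase, mug, bowl, brush, spatula, stilt, jar from where it was at the start of the episode above 0.03 m or angle between any of vase, mug, jar, bowl's own z axis and vertical above 0.5 rad).
It also fails if it takes over 58 s, if anything falls off the work surface, if the arm or the gripper's body presses on something with over 40 N, if the wrist force passes 120 N, or if a joint passes its speed limit or range.

## Working session

There is one attempt and no reset: what is moved stays moved. The work goes in short steps, Python scripts to look and compute and a tool call to move; the robot and the scene stay as the last step left them, time stands still between calls to the robot, and variables do not carry over. Pictures are saved under pics/ and viewed, at most 10 in all, crops included, and the job is handed in when it is done.

Besides the shell and the picture viewer there is one more tool, called after ">>>" in YAML: its name, and indented under it one key for each argument. jog_arm: Moves the arm, as the interface text tells. Its arguments: {"type":"object","properties":{"deltas":{"type":"array","items":{"type":"array","items":{"type":"array","items":{"type":"number"}}}},"squeeze":{"type":"number"}},"required":["deltas"]}

```bash
mkdir -p pics
python3 - <<'E'
from station import robot,get_image
import cv2,numpy as np
for n in("top","scene"):
    d=get_image(n);cv2.imwrite(f"pics/{n}0.png",d["color"][:,:,::-1]);print(n,d["fx"],d["fy"],d["cx"],d["cy"],np.round(d["extrinsics"],4).tolist(),[k for k in d])
print(robot.state())
E
```

```text
top 407.09994525434087 407.09994525434087 318.2887370311195 198.5035662047332 [[0.0297, 0.9923, -0.1202, 361.4761], [-0.9994, 0.0314, 0.0122, 17.8981], [0.0158, 0.1198, 0.9927, 1158.4989], [0.0, 0.0, 0.0, 1.0]] ['color', 'fx', 'fy', 'cx', 'cy', 'extrinsics']
scene 483.81766961767556 483.81766961767556 309.4635773359975 194.2796583215079 [[-0.0808, -0.7436, 0.6637, 1315.912], [0.9967, -0.0567, 0.0578, 94.3084], [-0.0053, 0.6662, 0.7457, 965.7134], [0.0, 0.0, 0.0, 1.0]] ['color', 'fx', 'fy', 'cx', 'cy', 'extrinsics']
{'time_s': 0.1, 'joints': array([ 1.62571110e+00,  4.08151192e-02,  8.39170092e-02, -4.41002738e-04,
       -1.61548821e+00, -3.33696176e-01]), 'qd': array([-0.00030939, -0.00314683,  0.00210167,  0.00291009, -0.00088197,
        0.0006999 ]), 'effort': array([-5.19155830e-03, -3.69342470e+01,  3.48284161e+01,  6.95197642e+00,
       -4.57853646e-03,  5.82167146e-06]), 'position': array([164.93892448, 576.5344541 , 201.83991305]), 'ee_rot': array([[ 9.61396835e-01, -2.75165409e-01, -3.52627591e-04],
       [-2.75165615e-01, -9.61395489e-01, -1.61178538e-03],
       [ 1.04493007e-04,  1.64659635e-03, -9.99998639e-01]]), 'contact_force': array([-0.0137706 , -0.59946543,  0.40287347]), 'moment': array([-0.00995039,  0.01875189, -0.04733611]), 'finger_force': 0.0, 'finger_gap': 0.9987864874703668}
```

View pics/top0.png

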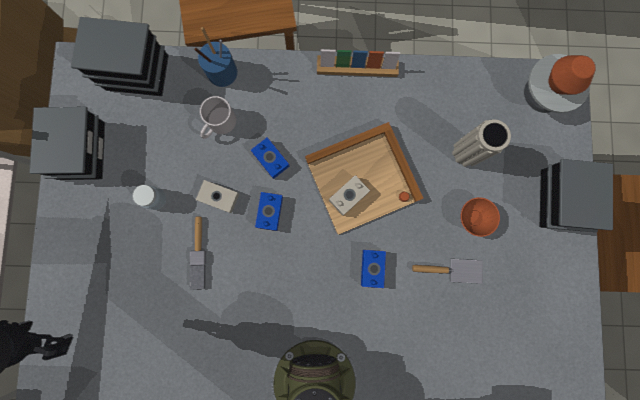

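View pics/scene0.png

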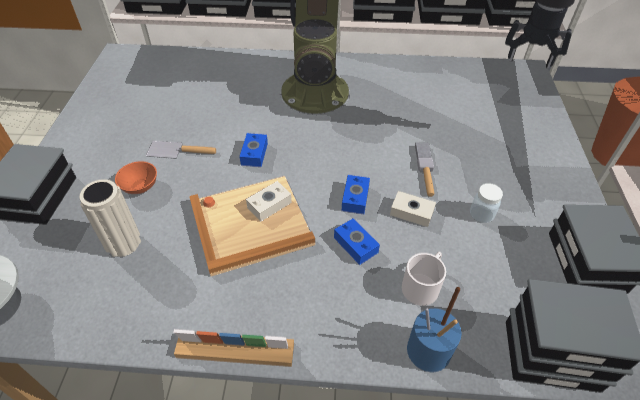

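The top view shows the board with its fences at the top edge (305,160)-(388,125) and right edge (388,125)-(425,200). The bottom half is at (350,195), the top half at (216,196) and the stilt at (405,196). The scene view agrees. Next I measure by ray casting.

```bash
cat > h.py <<'E'
from station import robot,get_image
import cv2,numpy as np
def ray(d,uv,z):
    uv=np.atleast_2d(uv).astype(float);E=d["extrinsics"]
    r=np.c_[(uv[:,0]-d["cx"])/d["fx"],-(uv[:,1]-d["cy"])/d["fy"],-np.ones(len(uv))]@E[:3,:3].T
    o=E[:3,3];return o+r*((z-o[2])/r[:,2])[:,None]
def proj(d,P):
    E=d["extrinsics"];p=(np.atleast_2d(P)-E[:3,3])@E[:3,:3]
    return np.c_[d["cx"]+d["fx"]*p[:,0]/-p[:,2],d["cy"]-d["fy"]*p[:,1]/-p[:,2]]
E
python3 - <<'E'
from h import *
out=[]
for n,rois in(("top",[(300,120,130,120),(185,170,65,50)]),("scene",[(180,165,140,110),(380,180,70,50)])):
    d=get_image(n);im=d["color"][:,:,::-1].copy()
    hsv=cv2.cvtColor(im,cv2.COLOR_BGR2HSV)
    for i,(x,y,w,h) in enumerate(rois):
        c=cv2.resize(im[y:y+h,x:x+w],None,fx=400/w,fy=400/w,interpolation=cv2.INTER_CUBIC);c=c[:300] if c.shape[0]<300 else c
        c=cv2.copyMakeBorder(c,0,400-c.shape[0] if c.shape[0]<400 else 0,0,0,cv2.BORDER_CONSTANT)[:400,:400];out.append(c)
    # white: low saturation bright
    m=((hsv[...,1]<60)&(hsv[...,2]>120)).astype('u1') if 0 else ((hsv[...,1]<60)&(hsv[...,2]>150)).astype(np.uint8)
    for z,(x,y,w,h) in zip((48,32),rois):
        mm=np.zeros_like(m);mm[y:y+h,x:x+w]=m[y:y+h,x:x+w]
        cs,_=cv2.findContours(mm,0,2);c=max(cs,key=cv2.contourArea)
        q=cv2.approxPolyDP(c,2,True)[:,0]
        print(n,z,cv2.contourArea(c),q.tolist(),np.round(ray(d,q,z)[:,:2]).tolist())
        x,y,w,h=cv2.boundingRect(c); g=hsv[y:y+h,x:x+w,2]
        inside=cv2.drawContours(np.zeros_like(m),[c],-1,1,-1)[y:y+h,x:x+w]
        dk=(g<100)&(cv2.erode(inside,np.ones((3,3)))>0)
        v,u=np.nonzero(dk);print(' mouth',len(u),u.mean()+x,v.mean()+y,ray(d,[u.mean()+x,v.mean()+y],z))
cv2.imwrite("pics/crops.png",cv2.resize(np.vstack([np.hstack(out[:2]),np.hstack(out[2:])]),(600,600)))
E
```

```text
top 48 713.0 [[356, 176], [330, 198], [343, 213], [369, 190]] [[562.0, -98.0], [498.0, -28.0], [458.0, -65.0], [524.0, -135.0]]
 mouth 100 348.95 194.35 [[510.11565463 -79.78805195  48.        ]]
top 32 695.0 [[204, 180], [196, 199], [228, 211], [236, 192]] [[540.0, 324.0], [486.0, 343.0], [455.0, 253.0], [509.0, 234.0]]
 mouth 68 215.88235294117646 195.72058823529412 [[496.66004821 288.78439814  32.        ]]
scene 48 4935.0 [[180, 165], [180, 201], [189, 199], [191, 194], [197, 193], [202, 197], [284, 175], [308, 223], [307, 226], [318, 242], [319, 247], [314, 252], [318, 253], [308, 253], [314, 248], [315, 243], [312, 248], [310, 246], [297, 250], [297, 257], [292, 256], [291, 252], [286, 257], [284, 254], [287, 260], [283, 265], [283, 261], [280, 261], [275, 268], [268, 262], [270, 265], [267, 270], [263, 269], [266, 267], [263, 265], [259, 269], [257, 266], [261, 261], [254, 263], [259, 271], [252, 274], [319, 274], [319, 165], [268, 165], [267, 168], [262, 165], [256, 169], [240, 165]] [[420.0, -333.0], [547.0, -300.0], [538.0, -279.0], [521.0, -278.0], [517.0, -264.0], [529.0,
[... 809 characters left out ...]
5], [429, 222], [432, 229], [449, 229], [449, 217], [438, 214], [434, 206], [439, 200], [449, 200], [449, 180], [432, 180], [435, 194], [428, 198], [419, 194], [417, 180]] [[420.0, 205.0], [504.0, 203.0], [476.0, 214.0], [481.0, 237.0], [512.0, 233.0], [541.0, 323.0], [553.0, 332.0], [562.0, 329.0], [554.0, 322.0], [575.0, 328.0], [572.0, 369.0], [534.0, 373.0], [526.0, 347.0], [501.0, 339.0], [479.0, 354.0], [477.0, 379.0], [406.0, 387.0], [410.0, 342.0], [459.0, 345.0], [475.0, 326.0], [462.0, 304.0], [413.0, 302.0]]
 mouth 45 413.55555555555554 204.06666666666666 [[498.00265291 288.09602314  32.        ]]<stdin>:19: RuntimeWarning: Mean of empty slice.
  ret = ret.dtype.type(ret / rcount)
```

View pics/crops.png

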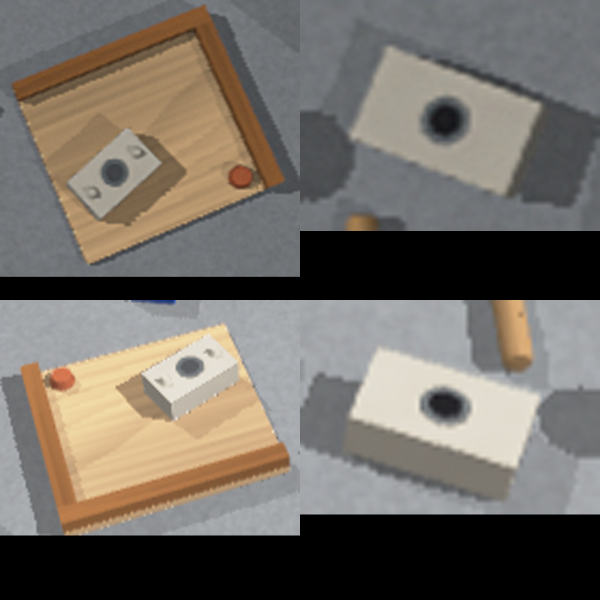

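Top-left crop: the board with the L fence (outer corner at about (389,123.5) full-frame) and clean block tops. The mouths coincide with the rectangle centres to within 2 mm. Now I refine poses and the first move.

```bash
cat >> h.py <<'E'
def plan(x,y,z,a):
    s=robot.state();R=s["ee_rot"];p=s["position"]
    c,sn=np.cos(a),np.sin(a);T=np.array([[c,sn,0],[sn,-c,0],[0,0,-1.]])
    w=cv2.Rodrigues(R.T@T)[0].ravel()
    print('d',np.round(R.T@(np.array([x,y,z])-p)/100,4),'turn',np.round(w/2,4),'p',p.round(1),'a',round(float(np.arctan2(R[1,0],R[0,0])),4),'F',s["contact_force"].round(1),'gap',round(s["finger_gap"],3),'ff',round(s["finger_force"],1),'t',round(s["time_s"],2))
def white(d,roi,z,thr=150):
    im=cv2.resize(d["color"],None,fx=4,fy=4,interpolation=cv2.INTER_CUBIC)
    hsv=cv2.cvtColor(im,cv2.COLOR_RGB2HSV);m=((hsv[...,1]<60)&(hsv[...,2]>thr)).astype(np.uint8)
    x,y,w,h=[4*v for v in roi];k=np.zeros_like(m);k[y:y+h,x:x+w]=m[y:y+h,x:x+w]
    k=cv2.morphologyEx(k,cv2.MORPH_OPEN,np.ones((5,5)))
    c=max(cv2.findContours(k,0,1)[0],key=cv2.contourArea)[:,0]
    P=ray(d,(c+.5)/4-.5,z)[:,:2].astype(np.float32)
    (cx,cy),(w,h),_=cv2.minAreaRect(P);b=cv2.boxPoints(cv2.minAreaRect(P))
    e=[b[1]-b[0],b[2]-b[1]];l=max(e,key=np.linalg.norm);a=np.arctan2(l[1],l[0])
    return cx,cy,w,h,(a%np.pi)-np.pi   # direction of long axis in (-pi,0)
E
python3 - <<'E'
from h import *
d=get_image("top")
print('bottom',np.round(white(d,(300,160,80,65),48),3))
print('top',np.round(white(d,(185,170,65,50),32),3))
s=get_image("scene")
for t in(170,185,200): print('scene top',np.round(white(s,(385,180,55,40),32,t),3))
hsv=cv2.cvtColor(d["color"],cv2.COLOR_RGB2HSV)
m=((hsv[...,0]<20)&(hsv[...,1]>150)&(hsv[...,2]>60)).astype(np.uint8)
k=np.zeros_like(m);k[115:215,298:432]=m[115:215,298:432]
# outer edges: topmost brown per column (far) ; rightmost per row (side)
L=np.array([(u,np.nonzero(k[:,u])[0].min()-.5) for u in range(312,383)])
S=np.array([(np.nonzero(k[v])[0].max()+.5,v) for v in range(132,192)])
ls=[]
for Q in(L,S):
    P=ray(d,Q,30)[:,:2].astype(np.float32);f=cv2.fitLine(P,cv2.DIST_HUBER,0,.01,.01).ravel();ls.append(f);n=np.array([-f[1],f[0]]);print('line',f,'ang',np.arctan2(f[1],f[0]),'res',np.abs((P-f[2:])@n).mean())
A=np.c_[ls[0][:2],-ls[1][:2]];t=np.linalg.solve(A,ls[1][2:]-ls[0][2:]);C=ls[0][2:]+t[0]*ls[0][:2]
print('outer corner',C)
plan(497,288.5,110,-1.9)
E
```

```text
bottom [510.681 -80.199  59.423  99.551  -0.797]
top [496.842 288.542  99.235  59.091  -1.9  ]
scene top [479.33  282.369 132.89  125.305  -3.066]
scene top [497.636 287.802 101.991  63.041  -1.898]
scene top [498.202 287.676 100.339  60.721  -1.894]
line [ 4.159717e-01 -9.093776e-01  6.717508e+02 -7.323673e+01] ang -1.1417853 res 0.73962873
line [ 9.0709311e-01  4.2093009e-01  6.1189807e+02 -2.3985135e+02] ang 0.43447042 res 0.8568154
outer corner [ 724.1395  -187.76651]
d [3.9841 1.8568 0.9261] turn [ 2.000e-04 -3.000e-04  8.106e-01] p [165.1 576.7 202.4] a -0.2788 F [-0.2 -0.2  0.9] gap 1.001 ff 0.0 t 0.3
```

>>> jog_arm:
  deltas:
    - [[0.35,0.16,0.05,0,0,0,1],[0.7,0.32,0.1,0,0,0,1],[1,0.46,0.1,0,0,0,1],[1,0.46,0.1,0,0,0,1],[1,0.46,0.1,0,0,0,1],[1,0.46,0.1,0,0,0,1],[1,0.46,0.1,0,0,0,1],[1,0.46,0.1,0,0,0,1]]
  squeeze: 40

```text
time_s: 0.97
position: [247.8, 505.6, 192.5]
ee_rot: [[0.962, -0.274, -0.0], [-0.274, -0.962, -0.0], [-0.0, 0.0, -1.0]]
contact_force: [-0.3, -0.2, -0.3]
finger_gap: 1.001
finger_force: 0.0
```

>>> jog_arm:
  deltas:
    - [[0.35,0.16,0.05,0,0,0,1],[0.7,0.32,0.1,0,0,0,1],[1,0.46,0.1,0,0,0,1],[1,0.46,0.1,0,0,0,1],[1,0.46,0.1,0,0,0,1],[1,0.46,0.1,0,0,0,1],[1,0.46,0.1,0,0,0,1],[1,0.46,0.1,0,0,0,1]]

```text
time_s: 1.63
position: [331.2, 434.2, 182.7]
ee_rot: [[0.962, -0.274, -0.0], [-0.274, -0.962, -0.0], [-0.0, 0.0, -1.0]]
contact_force: [0.0, -0.3, -0.6]
finger_gap: 0.999
finger_force: 0.0
```

>>> jog_arm:
  deltas:
    - [[0.35,0.16,0.05,0,0,0.05,1],[0.7,0.32,0.1,0,0,0.1,1],[1,0.46,0.1,0,0,0.15,1],[1,0.46,0.1,0,0,0.2,1],[1,0.46,0.1,0,0,0.25,1],[1,0.46,0.1,0,0,0.3,1],[1,0.46,0.1,0,0,0.35,1],[1,0.46,0.1,0,0,0.4,1]]

```text
time_s: 2.3
position: [415.1, 362.3, 172.7]
ee_rot: [[0.469, -0.883, -0.0], [-0.883, -0.469, -0.0], [0.0, 0.0, -1.0]]
contact_force: [-0.2, -0.6, 0.0]
finger_gap: 0.999
finger_force: 0.0
```

```bash
python3 -c "
from h import *
plan(497.3,288.2,110,-1.898)"
```

```text
d [ 1.0397 -0.3789  0.6271] turn [ 1.000e-04 -1.000e-04  4.077e-01] p [415.1 362.3 172.7] a -1.0826 F [-0.2 -0.6  0. ] gap 0.999 ff 0.0 t 2.3
```

>>> jog_arm:
  deltas:
    - [[0.35,-0.13,0.1,0,0,0.05,1],[0.7,-0.26,0.2,0,0,0.1,1],[1,-0.38,0.3,0,0,0.15,1],[1,-0.38,0.4,0,0,0.2,1],[1,-0.38,0.5,0,0,0.26,1],[1,-0.38,0.5,0,0,0.32,1],[1,-0.38,0.5,0,0,0.37,1],[1,-0.38,0.5,0,0,0.408,1]]

```text
time_s: 2.97
position: [495.9, 292.1, 122.4]
ee_rot: [[-0.322, -0.947, -0.0], [-0.947, 0.322, -0.001], [0.001, 0.0, -1.0]]
contact_force: [0.3, 0.1, 0.4]
finger_gap: 1.002
finger_force: 0.0
```

```bash
python3 -c "
from h import *
plan(497.3,288.2,3,-1.898)"
```

```text
d [ 0.031  -0.0263  1.1938] turn [ 0.0001 -0.0004 -0.0004] p [495.9 292.1 122.4] a -1.8988 F [0.3 0.1 0.4] gap 1.002 ff 0.0 t 2.97
```

>>> jog_arm:
  deltas:
    - [[0.03,-0.026,0.2,0,0,0,1],[0.03,-0.026,0.4,0,0,0,1],[0.03,-0.026,0.6,0,0,0,1],[0.03,-0.026,0.75,0,0,0,1],[0.03,-0.026,0.85,0,0,0,1],[0.03,-0.026,0.95,0,0,0,1],[0.03,-0.026,1,0,0,0,1],[0.03,-0.026,1,0,0,0,1]]

```text
time_s: 3.63
position: [497.3, 287.7, 21.8]
ee_rot: [[-0.318, -0.948, -0.001], [-0.948, 0.318, -0.001], [0.001, 0.001, -1.0]]
contact_force: [-0.2, -0.2, -0.7]
finger_gap: 1.001
finger_force: 0.0
```

>>> jog_arm:
  deltas:
    - [[0,0,0.09,0,0,0,1],[0,0,0.18,0,0,0,1],[0,0,0.18,0,0,0,0.2],[0,0,0.18,0,0,0,-0.3],[0,0,0.18,0,0,0,-0.6],[0,0,0.18,0,0,0,-1],[0,0,0.18,0,0,0,-1],[0,0,0.18,0,0,0,-1]]

```text
time_s: 4.3
position: [498.0, 287.8, 5.2]
ee_rot: [[-0.318, -0.948, 0.0], [-0.948, 0.318, 0.0], [-0.0, -0.0, -1.0]]
contact_force: [0.0, -1.2, -0.1]
finger_gap: 0.145
finger_force: 0.0
```

```bash
python3 -c "
from h import *
o=[]
for n,(x,y,w,h) in (('top',(170,150,120,100)),('scene',(350,120,120,100))):
    d=get_image(n);o.append(cv2.resize(d['color'][y:y+h,x:x+w,::-1],None,fx=3.3,fy=3.3,interpolation=2))
cv2.imwrite('pics/g1.png',np.hstack(o))
print(robot.state()['finger_gap'],robot.state()['finger_force'])"
```

```text
-0.0008953237557543813 0.0
```

View pics/g1.png

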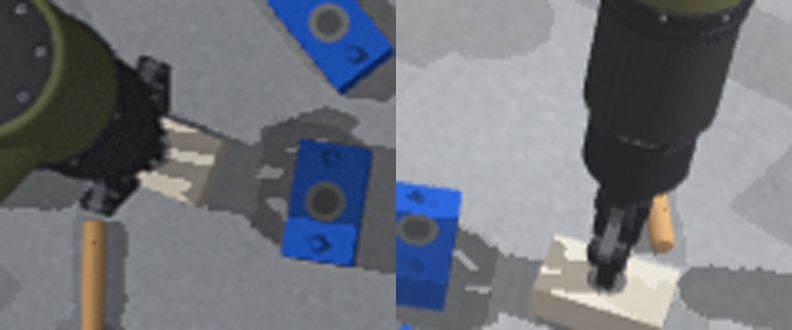

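The scene crop shows shut-looking fingers at about (414,208), right over the pouring mouth. The block looks undisturbed. I'll check one closer crop with the TCP projection before acting.

```bash
python3 -c "
from h import *
o=[]
for n,(x,y,w,h) in (('top',(180,155,70,70)),('scene',(375,155,70,70))):
    d=get_image(n);o.append(cv2.resize(d['color'][y:y+h,x:x+w,::-1],(400,400),interpolation=2))
    print(n,[proj(d,[498,288,z]).round(1).tolist() for z in (5,32,80)])
    for r in ((185,170,65,50),(385,180,55,40)): pass
cv2.imwrite('pics/g2.png',np.hstack(o))
s=robot.state();print(s['finger_gap'],s['finger_force'],s['position'],s['contact_force'],s['moment'])"
```

```text
top [[[218.4, 196.5]], [[216.2, 195.3]], [[212.0, 192.9]]]
scene [[[411.9, 210.9]], [[413.5, 204.1]], [[416.5, 191.4]]]
0.003328966758940163 0.0 [497.80772026 287.74390825   4.87956082] [-0.14159388  0.28046948 -0.14834861] [-0.00451548 -0.01178716 -0.00179291]
```

View pics/g2.png

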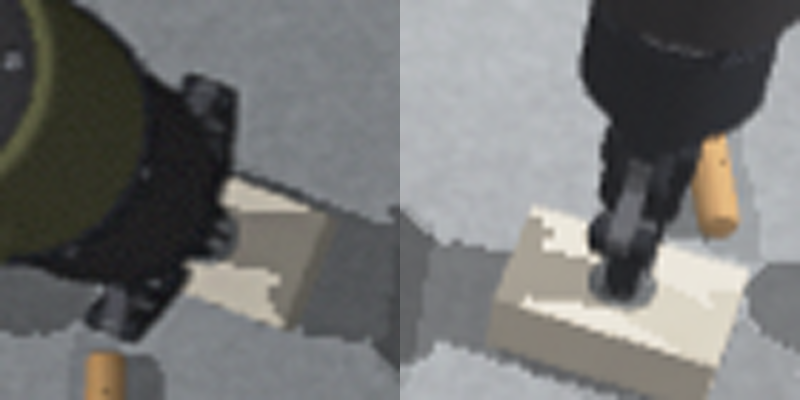

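The fingers shut over the block's centre without meeting its sides, so something about height or finger geometry is not as assumed. I raise and measure the tip by two views.

>>> jog_arm:
  deltas:
    - [[0,0,-0.1,0,0,0,-1],[0,0,-0.25,0,0,0,-1],[0,0,-0.4,0,0,0,-1],[0,0,-0.55,0,0,0,-1],[0,0,-0.7,0,0,0,-1],[0,0,-0.7,0,0,0,-1],[0,0,-0.7,0,0,0,-1],[0,0,-0.7,0,0,0,-1]]

```text
time_s: 5.17
position: [497.5, 287.6, 74.4]
ee_rot: [[-0.318, -0.948, -0.001], [-0.948, 0.318, -0.0], [0.0, 0.001, -1.0]]
contact_force: [0.1, -0.1, -0.5]
finger_gap: 0.002
finger_force: 0.0
```

```bash
python3 -c "
from h import *
o=[]
p=robot.state()['position'];print(p)
for n,(x,y,w,h) in (('top',(170,155,80,80)),('scene',(375,145,80,80))):
    d=get_image(n);i=d['color'][:,:,::-1].copy();i=cv2.resize(i[y:y+h,x:x+w],(400,400),interpolation=2)
    for z,c in((p[2],(0,0,255)),(p[2]+27,(0,255,0))):
        q=(proj(d,[p[0],p[1],z])[0]-[x,y]+.5)*5;cv2.circle(i,tuple(int(v) for v in q),3,c,-1)
    o.append(i)
print(np.round(white(d,(385,180,60,40),32,200),3))
cv2.imwrite('pics/g3.png',np.hstack(o))"
```

```text
[497.4782992  287.60632035  74.40466781]
[497.902 287.724 101.219  62.293  -1.894]
```

View pics/g3.png

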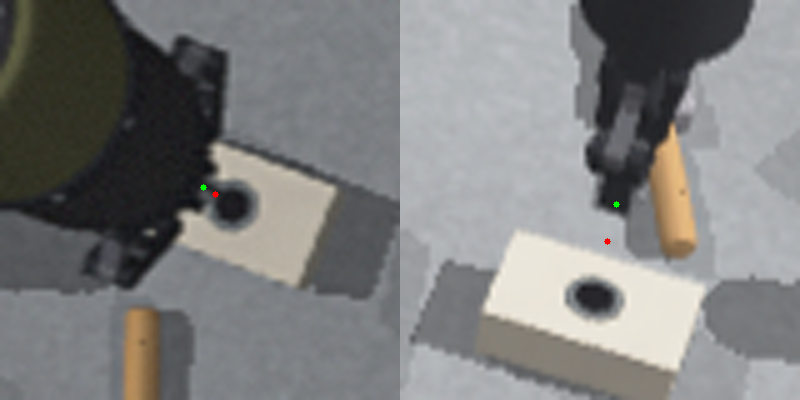

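The scene view (right) puts the actual fingertip at about (612,214). That is near the green dot, about 25 mm above the reported TCP, which explains the miss. I regrasp about 25 mm lower, watching the contact force.

>>> jog_arm:
  deltas:
    - [[0,0,0,0,0,0,1],[0,0,0,0,0,0,1],[0,0,0,0,0,0,1],[0,0,0,0,0,0,1],[0,0,0,0,0,0,1],[0,0,0,0,0,0,1],[0,0,0.15,0,0,0,1],[0,0,0.3,0,0,0,1]]

```text
time_s: 5.93
position: [498.4, 288.3, 45.6]
ee_rot: [[-0.318, -0.948, 0.002], [-0.948, 0.318, 0.002], [-0.002, -0.001, -1.0]]
contact_force: [-0.5, 0.2, -1.4]
finger_gap: 0.999
finger_force: 0.0
```

>>> jog_arm:
  deltas:
    - [[0,0,0.1,0,0,0,1],[0,0,0.2,0,0,0,1],[0,0,0.3,0,0,0,1],[0,0,0.4,0,0,0,1],[0,0,0.5,0,0,0,1],[0,0,0.6,0,0,0,1],[0,0,0.62,0,0,0,1],[0,0,0.62,0,0,0,1]]

```text
time_s: 6.6
position: [497.3, 287.2, -18.3]
ee_rot: [[-0.318, -0.948, -0.001], [-0.948, 0.318, -0.001], [0.002, 0.001, -1.0]]
contact_force: [0.3, 0.2, 0.6]
finger_gap: 1.0
finger_force: 0.0
```

>>> jog_arm:
  deltas:
    - [[0,0,0,0,0,0,0.3],[0,0,0,0,0,0,0],[0,0,0,0,0,0,-0.3],[0,0,0,0,0,0,-0.6],[0,0,0,0,0,0,-1],[0,0,0,0,0,0,-1],[0,0,0,0,0,0,-1],[0,0,0,0,0,0,-1]]

```text
time_s: 7.27
position: [498.4, 288.2, -16.1]
ee_rot: [[-0.318, -0.948, 0.001], [-0.948, 0.318, 0.001], [-0.001, -0.001, -1.0]]
contact_force: [-1.8, -0.5, 6.2]
finger_gap: 0.693
finger_force: 45.9
```

Gripped (gap ≈ 59 mm, 46 N). I lift and plan the carry.

>>> jog_arm:
  deltas:
    - [[0,0,-0.03,0,0,0,-1],[0,0,-0.15,0,0,0,-1],[0,0,-0.3,0,0,0,-1],[0,0,-0.45,0,0,0,-1],[0,0,-0.6,0,0,0,-1],[0,0,-0.75,0,0,0,-1],[0,0,-0.9,0,0,0,-1],[0,0,-1,0,0,0,-1]]

```text
time_s: 7.93
position: [497.9, 287.7, 84.6]
ee_rot: [[-0.318, -0.948, 0.001], [-0.948, 0.318, 0.0], [-0.001, -0.001, -1.0]]
contact_force: [0.1, 0.1, -1.5]
finger_gap: 0.691
finger_force: 45.1
```

```bash
python3 -c "
from h import *
plan(510.7,-80.2,84,-.797)"
```

```text
d [ 3.4468 -1.2923  0.0043] turn [-4.000e-04  1.000e-04 -5.489e-01] p [497.9 287.7  84.6] a -1.8948 F [ 0.1  0.1 -1.5] gap 0.691 ff 45.1 t 7.93
```

>>> jog_arm:
  deltas:
    - [[0.08,-0.03,0,0,0,0,-1],[0.22,-0.08,0,0,0,0,-1],[0.4,-0.15,0,0,0,0,-1],[0.55,-0.21,0,0,0,0,-1],[0.7,-0.26,0,0,0,0,-1],[0.85,-0.32,0,0,0,0,-1],[1,-0.37,0,0,0,0,-1],[1,-0.37,0,0,0,0,-1]]

```text
time_s: 8.6
position: [501.0, 178.1, 82.8]
ee_rot: [[-0.32, -0.947, -0.0], [-0.947, 0.32, -0.001], [0.001, -0.0, -1.0]]
contact_force: [-0.3, -0.4, -1.6]
finger_gap: 0.691
finger_force: 45.1
```

>>> jog_arm:
  deltas:
    - [[0.08,-0.03,0,0,0,0,-1],[0.22,-0.08,0,0,0,0,-1],[0.4,-0.15,0,0,0,0,-1],[0.55,-0.21,0,0,0,0,-1],[0.7,-0.26,0,0,0,0,-1],[0.85,-0.32,0,0,0,0,-1],[1,-0.37,0,0,0,0,-1],[1,-0.37,0,0,0,0,-1]]

```text
time_s: 9.27
position: [504.0, 71.9, 82.9]
ee_rot: [[-0.32, -0.947, -0.0], [-0.947, 0.32, -0.001], [0.001, -0.0, -1.0]]
contact_force: [-0.3, 0.0, -1.5]
finger_gap: 0.691
finger_force: 45.1
```

>>> jog_arm:
  deltas:
    - [[0.08,-0.03,0,0,0,-0.02,-1],[0.22,-0.08,0,0,0,-0.06,-1],[0.4,-0.15,0,0,0,-0.1,-1],[0.55,-0.21,0,0,0,-0.15,-1],[0.7,-0.26,0,0,0,-0.2,-1],[0.85,-0.32,0,0,0,-0.25,-1],[1,-0.37,0,0,0,-0.29,-1],[1,-0.37,0,0,0,-0.32,-1]]

```text
time_s: 9.93
position: [507.2, -34.2, 82.8]
ee_rot: [[0.313, -0.95, -0.0], [-0.95, -0.313, -0.001], [0.001, 0.001, -1.0]]
contact_force: [0.1, 0.7, -1.8]
finger_gap: 0.689
finger_force: 45.1
```

```bash
python3 -c "
from h import *
plan(510.7,-80.2,84,-.797)"
```

```text
d [ 0.4476  0.111  -0.0117] turn [ 3.000e-04 -2.000e-04 -2.276e-01] p [507.2 -34.2  82.8] a -1.2522 F [ 0.1  0.7 -1.8] gap 0.689 ff 45.1 t 9.93
```

>>> jog_arm:
  deltas:
    - [[0.1,0.02,0,0,0,-0.04,-1],[0.2,0.05,0,0,0,-0.09,-1],[0.3,0.08,0,0,0,-0.14,-1],[0.4,0.1,0,0,0,-0.19,-1],[0.448,0.111,0,0,0,-0.228,-1],[0.448,0.111,0,0,0,-0.228,-1],[0.448,0.111,0,0,0,-0.228,-1],[0.448,0.111,0,0,0,-0.228,-1]]

```text
time_s: 10.6
position: [510.8, -77.8, 82.8]
ee_rot: [[0.696, -0.718, 0.0], [-0.718, -0.696, 0.0], [-0.0, -0.0, -1.0]]
contact_force: [-0.3, 0.0, -2.0]
finger_gap: 0.688
finger_force: 45.1
```

Run:
```python
from h import *
plan(510.7,-80.2,50,-.797)
s=get_image("scene");t=get_image("top")
r=proj(s,[511,-80,99])[0]
o=[]
for d in(t,s):
    u,v=proj(d,[511,-80,80])[0].astype(int);o.append(cv2.resize(d['color'][v-40:v+40,u-40:u+40,::-1],(400,400),interpolation=2));print(u,v)
    u,v=proj(d,[511,-80,99])[0].astype(int)
    for th in(190,210): print(np.round(white(d,(u-28,v-24,56,40),132-16-16,th),3))
cv2.imwrite('pics/c1.png',np.hstack(o))
```

```text
d [0.0161 0.0172 0.328 ] turn [-0.     0.    -0.002] p [510.8 -77.8  82.8] a -0.8009 F [-0.3  0.  -2. ] gap 0.688 ff 45.1 t 10.6
350 192
[491.638 -37.193   4.638   3.936  -3.116]Traceback (most recent call last):
  File "<stdin>", line 9, in <module>
  File "h.py", line 20, in white
    c=max(cv2.findContours(k,0,1)[0],key=cv2.contourArea)[:,0]
      ~~~^^^^^^^^^^^^^^^^^^^^^^^^^^^^^^^^^^^^^^^^^^^^^^^^
ValueError: max() iterable argument is empty
```

>>> jog_arm:
  deltas:
    - [[0.016,0.017,0.05,0,0,0.0,-1],[0.016,0.017,0.1,0,0,0,-1],[0.016,0.017,0.16,0,0,0,-1],[0.016,0.017,0.22,0,0,0,-1],[0.016,0.017,0.28,0,0,0,-1],[0.016,0.017,0.32,0,0,0,-1],[0.016,0.017,0.32,0,0,0,-1],[0.016,0.017,0.32,0,0,0,-1]]

```text
time_s: 11.37
position: [510.6, -80.5, 50.5]
ee_rot: [[0.698, -0.717, -0.001], [-0.717, -0.698, -0.0], [-0.0, 0.001, -1.0]]
contact_force: [1.2, 0.1, -1.4]
finger_gap: 0.694
finger_force: 45.1
```

Run:
```python
from h import *
plan(510.7,-80.2,35,-.797)
o=[]
for n in("top","scene"):
    d=get_image(n)
    u,v=proj(d,[511,-80,60])[0].astype(int);o.append(cv2.resize(d['color'][v-35:v+35,u-35:u+35,::-1],(400,400),interpolation=2));print(u,v)
cv2.imwrite('pics/c1.png',np.hstack(o))
```

```text
d [-0.0011 -0.0027  0.1554] turn [ 0.0004  0.0001 -0.0009] p [510.6 -80.5  50.5] a -0.7988 F [ 1.2  0.1 -1.4] gap 0.694 ff 45.1 t 11.37
349 193
268 192
```

View pics/c1.png

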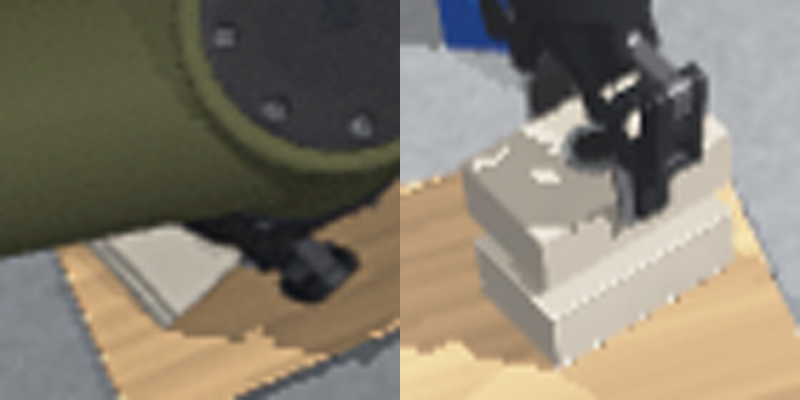

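The picture shows the top half hovering above and parallel to the bottom half (right panel, joint line around (540,290)), with the fingers gripping its upper part. I lower slowly.

>>> jog_arm:
  deltas:
    - [[0,-0.002,0.02,0,0,0,-1],[0,-0.002,0.04,0,0,0,-1],[0,-0.002,0.06,0,0,0,-1],[0,-0.002,0.08,0,0,0,-1],[0,-0.002,0.1,0,0,0,-1],[0,-0.002,0.12,0,0,0,-1],[0,-0.002,0.13,0,0,0,-1],[0,-0.002,0.14,0,0,0,-1]]

```text
time_s: 12.13
position: [510.9, -80.3, 36.7]
ee_rot: [[0.698, -0.717, -0.0], [-0.717, -0.698, -0.0], [0.0, 0.0, -1.0]]
contact_force: [-0.0, 0.2, -1.9]
finger_gap: 0.693
finger_force: 45.1
```

>>> jog_arm:
  deltas:
    - [[0,0,0.01,0,0,0,-1],[0,0,0.02,0,0,0,-1],[0,0,0.03,0,0,0,-1],[0,0,0.04,0,0,0,-1],[0,0,0.04,0,0,0,-1],[0,0,0.04,0,0,0,-1],[0,0,0.04,0,0,0,-1],[0,0,0.04,0,0,0,-1]]

```text
time_s: 12.8
position: [511.0, -80.3, 32.9]
ee_rot: [[0.698, -0.717, 0.0], [-0.717, -0.698, -0.0], [0.0, -0.0, -1.0]]
contact_force: [-0.3, -0.4, -2.1]
finger_gap: 0.686
finger_force: 45.1
```

>>> jog_arm:
  deltas:
    - [[0,0,0.01,0,0,0,-1],[0,0,0.02,0,0,0,-1],[0,0,0.03,0,0,0,-1],[0,0,0.03,0,0,0,-1],[0,0,0.03,0,0,0,-1],[0,0,0.03,0,0,0,-1],[0,0,0.03,0,0,0,-1],[0,0,0.03,0,0,0,-1]]

```text
time_s: 13.47
position: [511.8, -80.5, 31.9]
ee_rot: [[0.698, -0.716, 0.003], [-0.716, -0.698, -0.001], [0.002, -0.001, -1.0]]
contact_force: [-3.1, -0.0, 6.8]
finger_gap: 0.691
finger_force: 46.1
```

Contact came at the predicted height (32 mm reported), so the joint is shut. I release and lower 19 mm to grip across the joint.

>>> jog_arm:
  deltas:
    - [[0,0,-0.01,0,0,0,-0.5],[0,0,-0.01,0,0,0,0.3],[0,0,-0.01,0,0,0,0.6],[0,0,-0.01,0,0,0,1],[0,0,-0.01,0,0,0,1],[0,0,-0.01,0,0,0,1],[0,0,-0.01,0,0,0,1],[0,0,-0.01,0,0,0,1]]

```text
time_s: 14.13
position: [510.8, -80.2, 30.7]
ee_rot: [[0.698, -0.717, -0.0], [-0.717, -0.698, -0.0], [-0.0, 0.0, -1.0]]
contact_force: [0.3, 0.1, -0.2]
finger_gap: 0.995
finger_force: 0.0
```

>>> jog_arm:
  deltas:
    - [[0,0,0.03,0,0,0,1],[0,0,0.06,0,0,0,1],[0,0,0.1,0,0,0,1],[0,0,0.14,0,0,0,1],[0,0,0.17,0,0,0,1],[0,0,0.19,0,0,0,1],[0,0,0.19,0,0,0,1],[0,0,0.19,0,0,0,1]]

```text
time_s: 14.8
position: [510.9, -80.3, 11.7]
ee_rot: [[0.698, -0.717, -0.0], [-0.717, -0.698, -0.0], [0.0, 0.0, -1.0]]
contact_force: [-0.5, -0.9, -0.3]
finger_gap: 1.0
finger_force: 0.0
```

Run:
```python
from h import *
plan(510.7,-80.2,13,-.797)
o=[]
for n in("top","scene"):
    d=get_image(n)
    u,v=proj(d,[511,-80,60])[0].astype(int);o.append(cv2.resize(d['color'][v-35:v+35,u-35:u+35,::-1],(400,400),interpolation=2))
cv2.imwrite('pics/c2.png',np.hstack(o))
```

```text
d [-0.002   0.0006 -0.0125] turn [ 0.0001 -0.     -0.0009] p [510.9 -80.3  11.7] a -0.7988 F [-0.5 -0.9 -0.3] gap 1.0 ff 0.0 t 14.8
```

View pics/c2.png

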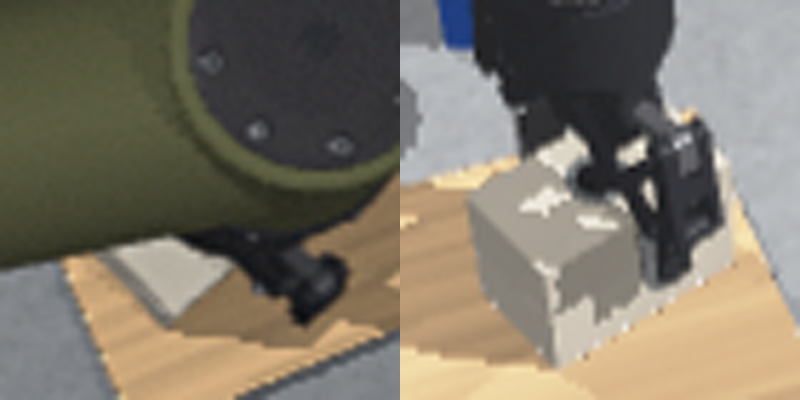

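The halves are flush with the joint closed, and the fingers straddle it open (near tip at about (279.4,207) in the scene image). I compute the tip height to be sure of fence clearance.

Run:
```python
from h import *
d=get_image("scene")
for r in(43,50,57):
    for z in(25,32,40,48): print(r,z,proj(d,[510.9+.717*r,-80.3+.698*r,z])[0].round(1))
```

```text
43 25 [279.2 211.2]
43 32 [279.  209.4]
43 40 [278.9 207.4]
43 48 [278.7 205.3]
50 25 [280.9 212.9]
50 32 [280.7 211.1]
50 40 [280.6 209. ]
50 48 [280.4 207. ]
57 25 [282.6 214.5]
57 32 [282.4 212.7]
57 40 [282.3 210.7]
57 48 [282.1 208.6]
```

>>> jog_arm:
  deltas:
    - [[0,0,-0.01,0,0,0,0.3],[0,0,-0.01,0,0,0,0],[0,0,-0.01,0,0,0,-0.3],[0,0,-0.01,0,0,0,-0.6],[0,0,-0.01,0,0,0,-1],[0,0,-0.01,0,0,0,-1],[0,0,-0.01,0,0,0,-1],[0,0,-0.01,0,0,0,-1]]
  squeeze: 40

```text
time_s: 15.62
position: [511.2, -80.3, 13.4]
ee_rot: [[0.698, -0.716, 0.001], [-0.716, -0.698, -0.0], [0.001, -0.0, -1.0]]
contact_force: [-0.9, -0.5, 5.1]
finger_gap: 0.7
finger_force: 45.7
```

```bash
python3 -c "
from h import *
plan(636.2,-140.3,13.4,-1.139)"
```

```text
d [ 1.3017e+00 -4.7670e-01  1.1000e-03] turn [-0.0002 -0.0004  0.1702] p [511.2 -80.3  13.4] a -0.7987 F [-0.9 -0.5  5.1] gap 0.7 ff 45.7 t 15.62
```

>>> jog_arm:
  deltas:
    - [[0.05,-0.02,0,0,0,0.02,-1],[0.15,-0.055,0,0,0,0.04,-1],[0.25,-0.09,0,0,0,0.065,-1],[0.35,-0.13,0,0,0,0.09,-1],[0.45,-0.165,0,0,0,0.115,-1],[0.55,-0.2,0,0,0,0.14,-1],[0.65,-0.24,0,0,0,0.16,-1],[0.7,-0.256,0,0,0,0.17,-1]]

```text
time_s: 16.28
position: [579.0, -112.8, 13.4]
ee_rot: [[0.417, -0.909, 0.0], [-0.909, -0.417, -0.0], [0.0, -0.0, -1.0]]
contact_force: [-3.6, 1.8, 7.2]
finger_gap: 0.695
finger_force: 46.1
```

```bash
python3 -c "
from h import *
plan(636.2,-140.3,13.4,-1.139)"
```

```text
d [ 4.882e-01 -4.055e-01  1.000e-04] turn [-0.0001 -0.0002 -0.0009] p [ 579.  -112.8   13.4] a -1.1408 F [-3.6  1.8  7.2] gap 0.695 ff 46.1 t 16.28
```

>>> jog_arm:
  deltas:
    - [[0.05,-0.04,0,0,0,0,-1],[0.15,-0.12,0,0,0,0,-1],[0.25,-0.21,0,0,0,0,-1],[0.35,-0.29,0,0,0,0,-1],[0.42,-0.35,0,0,0,0,-1],[0.47,-0.39,0,0,0,0,-1],[0.48,-0.4,0,0,0,0,-1],[0.48,-0.4,0,0,0,0,-1]]

```text
time_s: 16.95
position: [635.3, -139.8, 13.4]
ee_rot: [[0.419, -0.908, 0.001], [-0.908, -0.419, -0.001], [0.001, -0.001, -1.0]]
contact_force: [2.8, -1.2, 4.1]
finger_gap: 0.698
finger_force: 45.8
```

```bash
python3 -c "
from h import *
plan(646.8,-144.2,13.4,-1.139)"
```

```text
d [ 0.0876 -0.086   0.0001] turn [-0.0003 -0.0005  0.    ] p [ 635.3 -139.8   13.4] a -1.139 F [ 2.8 -1.2  4.1] gap 0.698 ff 45.8 t 16.95
```

>>> jog_arm:
  deltas:
    - [[0.01,-0.01,0,0,0,0,-1],[0.02,-0.02,0,0,0,0,-1],[0.03,-0.03,0,0,0,0,-1],[0.04,-0.04,0,0,0,0,-1],[0.05,-0.05,0,0,0,0,-1],[0.06,-0.06,0,0,0,0,-1],[0.07,-0.07,0,0,0,0,-1],[0.07,-0.07,0,0,0,0,-1]]

```text
time_s: 17.62
position: [644.0, -142.8, 13.4]
ee_rot: [[0.419, -0.908, 0.0], [-0.908, -0.419, -0.0], [0.0, -0.0, -1.0]]
contact_force: [-1.0, 0.7, 5.4]
finger_gap: 0.698
finger_force: 45.9
```

>>> jog_arm:
  deltas:
    - [[0.005,-0.005,0,0,0,0,-1],[0.01,-0.01,0,0,0,0,-1],[0.015,-0.015,0,0,0,0,-1],[0.02,-0.02,0,0,0,0,-1],[0.02,-0.02,0,0,0,0,-1],[0.02,-0.02,0,0,0,0,-1],[0.02,-0.02,0,0,0,0,-1],[0.02,-0.02,0,0,0,0,-1]]

```text
time_s: 18.28
position: [646.6, -143.7, 13.5]
ee_rot: [[0.419, -0.908, 0.0], [-0.908, -0.419, -0.0], [0.0, -0.0, -1.0]]
contact_force: [-1.6, 0.4, 5.8]
finger_gap: 0.701
finger_force: 46.0
```

```bash
python3 -c "
from h import *
plan(646.8,-144.2,13.4,-1.139)
s=robot.state();print('tool F',(s['ee_rot'].T@s['contact_force']).round(1),s['moment'].round(2))"
```

```text
d [ 0.0051 -0.0001  0.0006] turn [-0.0002 -0.0002  0.0002] p [ 646.6 -143.7   13.5] a -1.1386 F [-1.6  0.4  5.8] gap 0.701 ff 46.0 t 18.28
tool F [-1.1  1.3 -5.8] [0.26 0.62 0.02]
```

>>> jog_arm:
  deltas:
    - [[0.003,-0.003,0,0,0,0,-1],[0.006,-0.006,0,0,0,0,-1],[0.009,-0.009,0,0,0,0,-1],[0.012,-0.012,0,0,0,0,-1],[0.015,-0.015,0,0,0,0,-1],[0.015,-0.015,0,0,0,0,-1],[0.015,-0.015,0,0,0,0,-1],[0.015,-0.015,0,0,0,0,-1]]

```text
time_s: 18.95
position: [648.5, -144.5, 13.4]
ee_rot: [[0.419, -0.908, 0.0], [-0.908, -0.419, -0.0], [0.0, -0.0, -1.0]]
contact_force: [-3.1, 1.6, 6.5]
finger_gap: 0.695
finger_force: 46.0
```

```bash
python3 -c "
from h import *
plan(646.8,-144.2,13.4,-1.139)
s=robot.state();print('tool F',(s['ee_rot'].T@s['contact_force']).round(1),s['moment'].round(2))"
```

```text
d [-0.0092  0.014   0.    ] turn [-0.     -0.0001  0.0002] p [ 648.5 -144.5   13.4] a -1.1386 F [-3.1  1.6  6.5] gap 0.695 ff 46.0 t 18.95
tool F [-2.7  2.1 -6.5] [0.36 0.74 0.  ]
```

>>> jog_arm:
  deltas:
    - [[0.003,-0.003,0,0,0,0,-1],[0.006,-0.006,0,0,0,0,-1],[0.009,-0.009,0,0,0,0,-1],[0.012,-0.012,0,0,0,0,-1],[0.015,-0.015,0,0,0,0,-1],[0.015,-0.015,0,0,0,0,-1],[0.015,-0.015,0,0,0,0,-1],[0.015,-0.015,0,0,0,0,-1]]

```text
time_s: 19.62
position: [649.3, -145.2, 13.5]
ee_rot: [[0.419, -0.908, -0.002], [-0.908, -0.419, -0.0], [-0.001, 0.002, -1.0]]
contact_force: [-7.4, 2.0, 9.3]
finger_gap: 0.699
finger_force: 46.2
```

```bash
python3 -c "
from h import *
plan(646.8,-144.2,13.4,-1.139)
s=robot.state();print('tool F',(s['ee_rot'].T@s['contact_force']).round(1),s['moment'].round(2))"
```

```text
d [-0.0198  0.0189  0.0008] turn [0.001  0.0004 0.    ] p [ 649.3 -145.2   13.5] a -1.1389 F [-7.4  2.   9.3] gap 0.699 ff 46.2 t 19.62
tool F [-4.9  5.9 -9.2] [ 0.6   2.27 -0.15]
```

Both fences are now pushing back. A bit more, mainly toward the side fence.

>>> jog_arm:
  deltas:
    - [[0.004,-0.002,0,0,0,0,-1],[0.008,-0.004,0,0,0,0,-1],[0.012,-0.006,0,0,0,0,-1],[0.015,-0.007,0,0,0,0,-1],[0.015,-0.007,0,0,0,0,-1],[0.015,-0.007,0,0,0,0,-1],[0.015,-0.007,0,0,0,0,-1],[0.015,-0.007,0,0,0,0,-1]]

```text
time_s: 20.28
position: [650.0, -146.5, 13.4]
ee_rot: [[0.418, -0.908, -0.003], [-0.908, -0.418, -0.0], [-0.001, 0.003, -1.0]]
contact_force: [-9.0, 1.7, 8.8]
finger_gap: 0.7
finger_force: 46.2
```

```bash
python3 -c "
from h import *
plan(646.8,-144.2,13.4,-1.139)
s=robot.state();print('tool F',(s['ee_rot'].T@s['contact_force']).round(1),s['moment'].round(2))"
```

```text
d [-0.0341  0.0195  0.0005] turn [ 0.0016  0.0006 -0.    ] p [ 650.  -146.5   13.4] a -1.1391 F [-9.   1.7  8.8] gap 0.7 ff 46.2 t 20.28
tool F [-5.3  7.5 -8.8] [ 0.55  2.93 -0.16]
```

Toward the side fence it still slides (1.4 of 1.5 mm), so that force is mostly friction. I keep going in x only.

>>> jog_arm:
  deltas:
    - [[0.004,0,0,0,0,0,-1],[0.008,0,0,0,0,0,-1],[0.012,0,0,0,0,0,-1],[0.016,0,0,0,0,0,-1],[0.02,0,0,0,0,0,-1],[0.02,0,0,0,0,0,-1],[0.02,0,0,0,0,0,-1],[0.02,0,0,0,0,0,-1]]

```text
time_s: 20.95
position: [650.6, -147.5, 13.5]
ee_rot: [[0.419, -0.908, -0.004], [-0.908, -0.419, 0.001], [-0.002, 0.003, -1.0]]
contact_force: [-12.2, 4.8, 10.8]
finger_gap: 0.696
finger_force: 46.3
```

```bash
python3 -c "
from h import *
plan(646.8,-144.2,13.4,-1.139)
s=robot.state();print('tool F',(s['ee_rot'].T@s['contact_force']).round(1),s['moment'].round(2))"
```

```text
d [-0.046   0.0203  0.0008] turn [0.0018 0.0011 0.0002] p [ 650.6 -147.5   13.5] a -1.1387 F [-12.2   4.8  10.8] gap 0.696 ff 46.3 t 20.95
tool F [ -9.5   9.1 -10.8] [ 1.56  3.52 -0.07]
```

>>> jog_arm:
  deltas:
    - [[0.003,0,0,0,0,0,-1],[0.006,0,0,0,0,0,-1],[0.01,0,0,0,0,0,-1],[0.01,0,0,0,0,0,-1],[0.01,0,0,0,0,0,-1],[0.01,0,0,0,0,0,-1],[0.01,0,0,0,0,0,-1],[0.01,0,0,0,0,0,-1]]

```text
time_s: 21.62
position: [650.6, -147.7, 13.5]
ee_rot: [[0.419, -0.908, -0.005], [-0.908, -0.419, 0.001], [-0.003, 0.004, -1.0]]
contact_force: [-13.7, 7.7, 13.6]
finger_gap: 0.699
finger_force: 46.5
```

Run:
```python
from h import *
plan(646.8,-144.2,13.4,-1.139)
s=robot.state();print('tool F',(s['ee_rot'].T@s['contact_force']).round(1),s['moment'].round(2))
o=[]
for n,k in(("top",45),("scene",45)):
    d=get_image(n)
    u,v=proj(d,[651,-147,40])[0].astype(int);o.append(cv2.resize(d['color'][v-k:v+k,u-k:u+k,::-1],(400,400),interpolation=2));print(u,v)
cv2.imwrite('pics/f1.png',np.hstack(o))
```

```text
d [-0.048   0.0201  0.0012] turn [0.0019 0.0017 0.0004] p [ 650.6 -147.7   13.5] a -1.1383 F [-13.7   7.7  13.6] gap 0.699 ff 46.5 t 21.62
tool F [-12.8   9.3 -13.5] [ 2.4   4.23 -0.13]
373 145
232 240
```

View pics/f1.png

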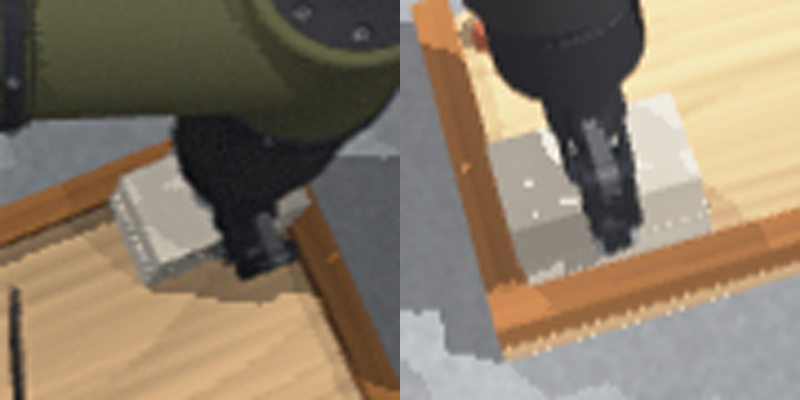

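Moving 0.2 of a commanded 1 mm with a clear force rise means both sides are seated. The picture shows the closed mould flush in the corner (scene crop, end along the side fence, long side along the far fence at about (525,280)-(710,230)). I hand in.

```bash
python3 -c "
from station import robot
print(robot.finish_job())"
```

```text
the job is handed in; nothing more can be done
None
```

I closed the mould, pressed it into the corner and handed the job in at about 22 s. It was still gripped, with the wrist reading about 9 N toward the far fence and 13 N toward the side fence, partly friction; the station gave no verdict.

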